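# Fit the push-in probe to a stripped-down brewer

### The arm

A 6-joint arm with a two-finger parallel gripper is mounted at the origin on the work surface. World frame = base frame: x ahead of the robot, y to its left, z up, the work surface at z = 0. Lengths are in mm, angles in rad, forces in N, time in s.
With the tool pointing down it reaches from about 325 to 900 mm from the base axis. Payload 6.1 kg.
Tool frame: the origin (TCP) lies midway between the tips of the shut fingers; the grasp point (between the pads) lies 19 mm behind it (manip.grip_depth is the z of the grasp point in the tool frame, in mm); z points along the fingers, y is the line along which they close (so a half turn about z gives the same grasp; the last joint's range is limited). The gripper opens to 85 mm and grips with 20 to 120 N. Pads are 22 mm wide; open, the fingers measure 114 mm over their backs; the gripper's body (76 mm by 85 mm) begins 54 mm behind the grasp point. The pads swing forward as they close: fully open they stand 13 mm farther back than shut.
Start: joints at [-1.425, 0.22, 1.526, -0, 1.395, -0.126], TCP at [167.784, -602.05, 231.3] pointing down, gripper open.
Joint ranges: [-2.98, 2.98], [-0.91, 2.08], [0.09, 2.57], [-1.24, 4.39], [0.2, 2.65], [-2.68, 2.68]. Speed limits (rad/s): [2.57, 2.57, 3.01, 3.14, 3.14, 3.14].

### API

Orientations are given as a 3x3 rotation matrix whose columns are the frame's x, y, z axes.
In Python, from cell import manip, imaging, order gives the robot as it stands. The module is installed in compiled form; this text tells all that it offers.
- The arm moves only by the tool step_arm, never from a script. Its argument "rows" is a list of rows, each a list of 7 numbers: the finger opening in cm, from 0 to 8.54, then the shift along the world's x, y, z in cm, then the turn, a rotation vector about the world's x, y, z in degrees. A call has 1 to 8 rows; each row shifts and turns the commanded pose from where the row before left it; what a row does not reach is not made up. A row lasts 1/8 s, in which the tool goes at most 62.5 mm and 10.7 degrees, less where a joint would pass 70% of its speed; a pose out of reach is approached as far as the arm can. A call is refused whole if a number of a shift passes 6.25 or a number of a turn 10.7, either way. A call with a gripper value outside its range is refused whole. The fingers move at their own pace and stop on an object; the grip force is fixed at half the most. Time passes only in rows, so rows that do not move let the fingers close. It gives the time, the measured TCP pose, the force, the opening and the grip force at its end, in the units of the state.
- manip.get_state(): the state, without advancing time (a new reading comes with each control period).
- imaging.grab_frame(name): name is "scene" or "top" or "wrist"; returns a dict with "frame" (420x560x3 uint8, blue, green, red), "fx", "fy", "cx", "cy" (pixels), "position" and "attitude" of the camera in the world; the wrist camera has in their place "hand_eye" (4x4, takes a point from camera to tool coordinates, whose origin is the TCP and whose axes are the flange's). Camera axes: x right, y down, z forward; pixel columns grow to the right and rows downward; lengths in mm; the calibration is good to about 2 mm. A picture is of the moment at which its call begins: read the wrist's pose just before it. There is no depth.
- order.sign_off(): hands the job in; it is judged then, once.
The state is a dict: "time_s": time; "qpos": joint angles; "joint_velocities": joint speeds; "tau": joint torques, N m; "position": TCP position; "tcp_rot": TCP orientation; "force": force on the tool from outside, world axes, zero at the start; "moment": the same for the moment, N m; "grip_width": opening from 0.0 (shut) to 1.0 (fully open); "grasp_force": force on a finger pad.
Only numpy, scipy, OpenCV 4.12 (cv2) and the standard library are available. Lean on these libraries where they do the work, as an engineer would, in place of code of your own. Each camera call takes 0.05 s, during which the arm holds its last target. There are 200 camera calls.

### The job

The stripped-down coffee brewer is ready for its temperature probe. Lift the yellow saddle cover off the tilted probe well and hang it astride the bar of the steel rail, then take the red-headed probe from the wooden stand and push it down the well, through the stiff seal, until its head sits fully home on the mouth; do not ram it. Let go of both, and leave the other things on the bench where they are.

Things in the scene. Friction and masses are not known exactly. Their poses are not given: they have to be found in the camera images.
- well: aluminium block 34 x 34 x 86 mm on the brewer, leaning 30 deg to the robot's side. Origin: mouth centre of its 11 mm bore, in the top face, 118 mm up; z points out along the bore, y level. White collar (inside 26, outside 34 mm) stands 25 mm out round the mouth: fingers do not fit in it, so the last push is on the head's top. A stiff rubber seal (6 N) 60 mm down must be driven to 70 mm.
- seal (a joint): how far the rubber seal has been pushed down the bore, m: 0 = its face 60 mm below the mouth; starts at 0 to 0.003; 0.010 when the probe is fully home.
- brewer: black stripped brewer chassis, fixed, base 160 x 200 x 30 mm (round bulge at the back to x +140 mm); origin centre of the underside, x to its back, z up. The well's mouth is at (-40, 0, 118) mm. Behind it two posts 180 mm high at (55, +-80) mm and a boiler 133 mm high at (82, 0) mm.
- cover: yellow rigid saddle, an inverted U, 50 g: plate 46 (x) x 30 (y) x 4 mm, legs 22 mm down at its x ends (38 mm free between), grip tab on top 24 (x) x 12 (y) x 30 mm, ending 34 mm above the origin. Origin: centre of the plate's underside, z out of the tab. Starts astride the well's collar, tilted like the well.
- rail: steel parts rail, fixed: level round bar of 20 mm diameter along its own y, 148 mm free between two posts (160 mm between centres) that end at the bar's top, feet 70 x 30 mm. Origin on the bench below the bar's middle, z up.
- rail_mid (a point): middle of the rail's bar, on its axis, 150 mm above the bench; axes as the rail's. The cover hangs right with its plate resting on the bar's top (10 mm above this point) and one leg on each side of the bar.
- stand: wooden stand block, fixed, 70 (x) x 120 (y) x 65 mm, origin centre of the underside; two holes 11 mm wide and 60 mm deep at (0, -30) mm (the probe) and (0, +30) mm (a nut driver).
- probe: 60 g: steel rod 8 mm thick, 70 mm long, tapered tip, red round head 18 mm thick, 28 mm long. Origin at the tip, z to the head: shoulder at 70 mm, top at 98 mm. Starts upright in the stand, shoulder 10 mm above the wood. Fully home its shoulder rests on the bore's mouth, tip 70 mm down, and the head stands 3 mm out of the collar.
- probe_top (a point): centre of the top of the probe's head.
- driver: nut driver with a black handle, 18 mm thick, upright in the stand beside the probe, 60 mm from it, its top 105 mm above the bench; bystander. Origin at its tip.
- tape: roll of white tape lying flat, 64 mm across, 19 mm high; bystander, origin under its centre.
- jar: small pale jar with a dark grey lid, 48 mm across, 55 mm high; bystander, origin under its centre.
- tumbler: white tumbler, 80 mm across, 130 mm high; bystander, origin under its centre.
- dish: shallow aluminium dish, 90 mm across, 30 mm high; bystander, origin under its centre.
Mind the look-alikes: they are no part of the job. Leave any turquoise look-alike of the rail alone.

How it is judged:
By the outcome, as a careful person would: the job done as asked, in the order asked, and still so for the second after the job is handed in, with the robot touching nothing.
It also fails if it takes over 58 s, if anything falls off the work surface, if the arm or the gripper's body presses on something with over 40 N, if the wrist force passes 120 N, or if a joint passes its speed limit or range.

## Working session

There is one attempt and no reset: what is moved stays moved. The work goes in short steps, Python scripts to look and compute and a tool call to move; the robot and the scene stay as the last step left them, time stands still between calls to the robot, and variables do not carry over. Pictures are saved under pics/ and viewed, at most 10 in all, crops included, and the job is handed in when it is done.

Besides the shell and the picture viewer there is one more tool, called after "Request:" as a command line: name --pt "numbers of a row" for each row, then --argument value for the rest. step_arm: Moves the arm, as the interface text tells. Its arguments: {"type":"object","properties":{"rows":{"type":"array"}},"required":["rows"]}

```bash
mkdir -p pics; cat > h.py <<'E'
import numpy as np, cv2
from cell import manip, imaging, order
def grab(n,fn=None):
    s=manip.get_state(); f=imaging.grab_frame(n)
    if fn: cv2.imwrite('pics/'+fn,f['frame'])
    if 'hand_eye' in f:
        T=np.eye(4);T[:3,:3]=np.array(s['tcp_rot']);T[:3,3]=s['position']
        M=T@np.array(f['hand_eye']);R,p=M[:3,:3],M[:3,3]
    else: R,p=np.array(f['attitude']),np.array(f['position'])
    return f,R,p
E
python3 - <<'E'
from h import *
np.set_printoptions(precision=4,suppress=True)
import pickle
d={}
for n in('scene','top','wrist'):
    f,R,p=grab(n,n+'0.png'); d[n]=(f['fx'],f['fy'],f['cx'],f['cy'],R,p); print(n,d[n])
    cv2.imwrite(f'pics/{n}0b.png',cv2.resize(f['frame'],(800,600),interpolation=cv2.INTER_CUBIC))
pickle.dump(d,open('cams.pkl','wb'))
s=manip.get_state();print(s['time_s'],s['tcp_rot'],s['force'],manip.grip_depth)
E
```

```text
scene (384.17364053623004, 384.17364053623004, 283.446018847908, 208.765720845098, array([[ 0.8348,  0.3854, -0.3931],
       [ 0.5505, -0.5917,  0.5889],
       [-0.0056, -0.708 , -0.7062]]), array([ 922.9936, -729.1846,  818.6996]))
top (493.2459251258322, 493.2459251258322, 273.97978111673024, 218.4078877829714, array([[-0.0099, -0.9926,  0.1211],
       [-1.    ,  0.0099, -0.0001],
       [-0.0011, -0.1211, -0.9926]]), array([ 364.6809, -121.1861, 1580.3822]))
wrist (328.48779273101377, 328.48779273101377, 278.66014543181325, 211.11898067755374, array([[ 0.2684, -0.9263, -0.2644],
       [-0.9633, -0.2591, -0.0701],
       [-0.0036,  0.2735, -0.9619]]), array([ 235.0339, -582.6294,  373.5732]))
0.15 [[ 0.9633  0.2685 -0.0002]
 [ 0.2685 -0.9633  0.0015]
 [ 0.0002 -0.0015 -1.    ]] [-0.2784  0.1896  0.0646] -18.700000000000003
```

View pics/scene0b.png

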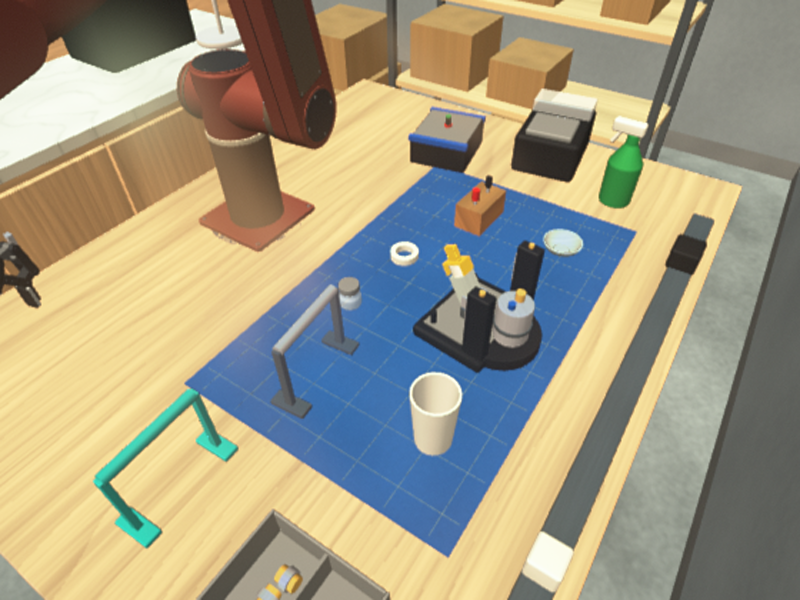

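View pics/top0b.png

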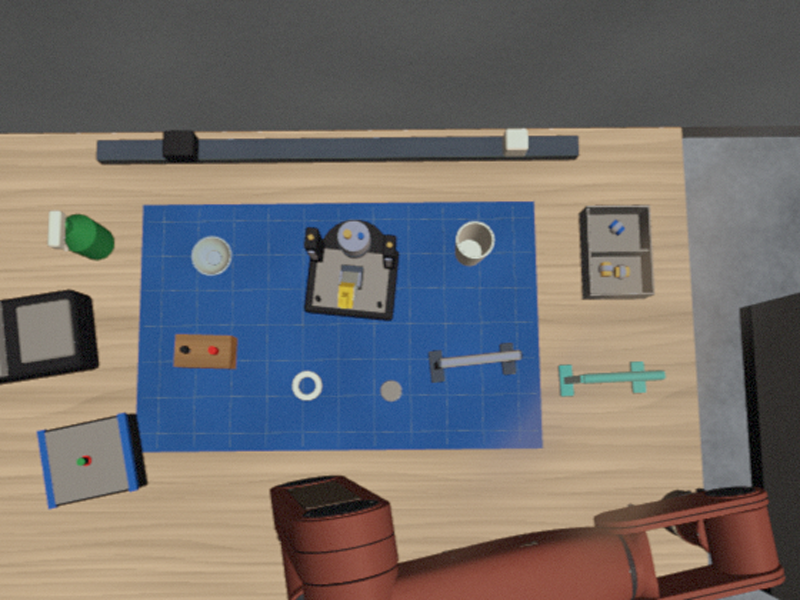

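```bash
python3 - <<'E'
import cv2,numpy as np
def tile(n,x,y):
    im=cv2.imread(f'pics/{n}0.png')[y:y+75,x:x+100]
    im=cv2.resize(im,(400,300),interpolation=cv2.INTER_CUBIC)
    for i in range(0,100,10):
        cv2.line(im,(i*4,0),(i*4,299),(255,255,255) if i%50==0 else (160,160,160),1) if 0 else cv2.line(im,(i*4,0),(i*4,6),(255,255,255),1)
        cv2.putText(im,str(x+i),(i*4,16),0,.33,(255,255,255),1)
        if i<75: cv2.line(im,(0,i*4),(6,i*4),(255,255,255),1);cv2.putText(im,str(y+i),(8,i*4+4),0,.33,(255,255,255),1)
    return im
def m(fn,*t):
    t=[tile(*a) for a in t]; cv2.imwrite('pics/'+fn,np.vstack([np.hstack(t[:2]),np.hstack(t[2:])]))
m('m1.png',('top',200,150),('top',110,205),('top',285,220),('scene',300,110))
m('m2.png',('scene',285,160),('scene',285,195),('scene',170,190),('scene',170,225))
E
```

```text
(no output)
```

View pics/m1.png

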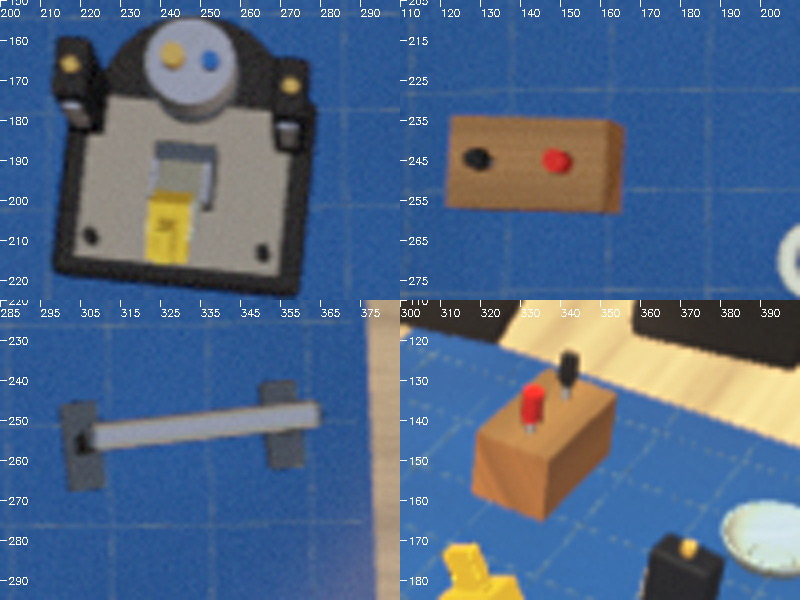

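View pics/m2.png

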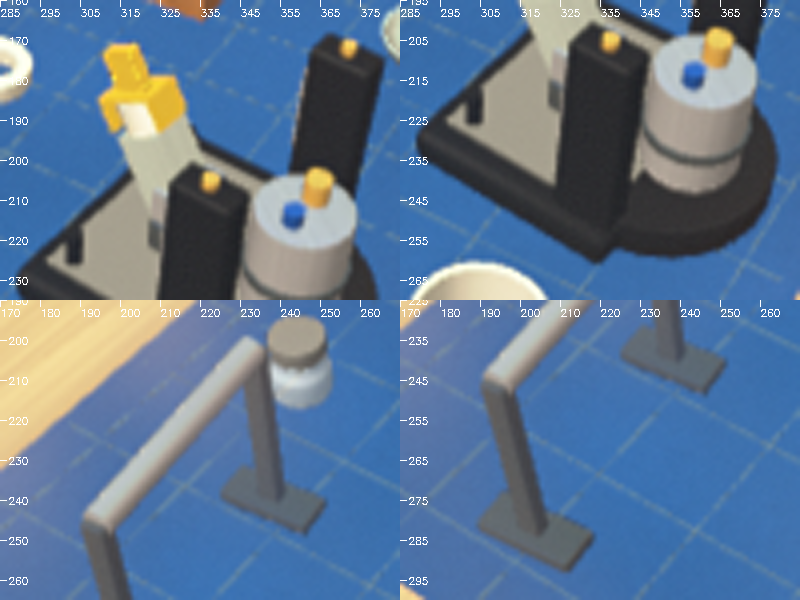

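```bash
cat > fit.py <<'E'
from h import *
import pickle
from scipy.optimize import least_squares
d=pickle.load(open('cams.pkl','rb'))
O={'A':('top',200,150),'B':('top',110,205),'C':('top',285,220),'D':('scene',300,110),'a':('scene',285,160),'b':('scene',285,195),'c':('scene',170,190),'d':('scene',170,225)}
def proj(P,c):
    fx,fy,cx,cy,R,p=c; q=(np.asarray(P)-p)@R; return np.array([fx*q[0]/q[2]+cx,fy*q[1]/q[2]+cy])
def obs(t,x,y):
    n,x0,y0=O[t]; return n,np.array([x0+x/4-.375,y0+y/4-.375])
def W(v,l):
    c,s=np.cos(v[2]),np.sin(v[2]); return np.array([v[0]+c*l[0]-s*l[1],v[1]+s*l[0]+c*l[1],l[2]])
def fit(name,ob,x0,cb=None):
    def res(v):
        r=[]
        for t,x,y,l in ob:
            n,o=obs(t,x,y); L=l(v) if callable(l) else l
            r.append(proj(W(v,L),d[n])-o)
        return np.concatenate(r)
    s=least_squares(res,x0,loss='soft_l1'); print(name,s.x.round(3)); print(res(s.x).reshape(-1,2).round(1).tolist()); return s.x
if __name__=='__main__':
    k=lambda s:(lambda v:(55,80*s,v[3]))
    b=fit('brewer',[('A',53,272,(-80,100,0)),('A',297,294,(-80,-100,0)),('A',69,64,k(1)),('A',290,86,k(-1)),('a',348,48,k(1)),('a',210,182,k(-1)),('b',20,152,(-80,-100,0)),('b',200,262,(80,-100,0))],[500,-110,0,185])
    w=lambda z:(-40-z*.5,0,118+z*.866)
    print('mouth',W(b,w(0)),'tabtop pix scene tile a',(proj(W(b,w(25+34)),d['scene'])+.375-[285,160])*4,'top tile A',(proj(W(b,w(59)),d['top'])+.375-[200,150])*4)
    e=lambda s:(lambda v:(0,s*v[3],150))
    r=fit('rail',[('C',92,137,e(1)),('C',320,114,e(-1)),('c',252,42,e(1)),('c',97,222,e(-1)),('C',82,146,(0,80,5)),('C',282,124,(0,-80,5)),('c',272,200,(0,80,5)),('d',136,235,(0,-80,5))],[400,-400,0,85])
    s=fit('stand',[('B',50,117,(35,60,65)),('B',208,121,(35,-60,65)),('B',203,211,(-35,-60,65)),('B',47,207,(-35,60,65)),('D',78,128,(-35,-60,65)),('D',148,158,(35,-60,65)),('D',217,93,(35,60,65)),('B',156,161,(0,-30,103)),('B',78,159,(0,30,105)),('D',135,89,(0,-30,103)),('D',170,55,(0,30,105))],[400,150,0])
    print('probe',W(s,(0,-30,103)))
E
python3 fit.py
```

```text
brewer [ 6.25708e+02 -3.11040e+01 -1.25000e-01  1.82738e+02]
[[-0.7, 1.0], [-0.1, 2.6], [0.3, 0.1], [0.0, 0.8], [2.0, 0.3], [1.0, -0.2], [-0.9, 0.6], [0.4, 2.5]]
mouth [586.02095287 -26.11030222 118.        ] tabtop pix scene tile a [126.49940647  46.61989149] top tile A [160.09772764 249.09673798]
rail [ 4.40109e+02 -3.00291e+02  1.05000e-01  8.23040e+01]
[[0.3, 1.1], [-0.4, 0.3], [1.0, 1.4], [0.1, 1.6], [0.4, 1.0], [0.2, 0.7], [0.6, 0.1], [0.7, -0.5]]
stand [468.141 286.059  37.659]
[[0.9, 0.2], [0.3, 0.4], [0.2, 0.6], [0.1, 0.4], [0.1, 0.9], [0.7, 0.6], [1.0, -0.0], [-0.3, 0.6], [-0.9, 0.4], [0.4, 0.3], [0.7, 0.1]]
probe [466.9340082  256.08311191 103.        ]
```

```bash
cat > plan.py <<'E'
from h import *
from scipy.spatial.transform import Rotation as Ro
import sys
mouth=np.array([586.,-26.1,118.]); yaw=-.125
def frame(yaw,tilt):  # tool orientation, z tilted outwards by tilt about brewer y; tool y = -local y
    z=np.array([np.sin(tilt),0,-np.cos(tilt)]); y=np.array([0,-1,0]); R=np.column_stack([np.cross(y,z),y,z])
    return Ro.from_euler('z',yaw).as_matrix()@R
def wz(yaw): return -frame(yaw,np.pi/6)[:,2]
def delta(p,R):
    s=manip.get_state(); dp=(p-np.array(s['position']))/10
    rv=np.degrees(Ro.from_matrix(R@np.array(s['tcp_rot']).T).as_rotvec())
    print('t',s['time_s'],'dp cm',dp.round(3),'rv deg',rv.round(2),'|',np.linalg.norm(dp).round(2),np.linalg.norm(rv).round(1))
E
python3 - <<'E'
from plan import *
delta(mouth+130*wz(yaw),frame(yaw,np.pi/6))
E
```

```text
t 0.15 dp cm [3.5381e+01 5.8358e+01 1.6000e-02] rv deg [  2.13 -30.11 -22.23] | 68.25 37.5
```

Request:
step_arm --pt "5 2.2 3.65 0 0.13 -1.88 -1.39" --pt "5 2.2 3.65 0 0.13 -1.88 -1.39" --pt "5 2.2 3.65 0 0.13 -1.88 -1.39" --pt "5 2.2 3.65 0 0.13 -1.88 -1.39" --pt "5 2.2 3.65 0 0.13 -1.88 -1.39" --pt "5 2.2 3.65 0 0.13 -1.88 -1.39" --pt "5 2.2 3.65 0 0.13 -1.88 -1.39" --pt "5 2.2 3.65 0 0.13 -1.88 -1.39"

```text
time_s: 1.15
position: [344.2, -308.7, 231.1]
tcp_rot: [[0.963, 0.072, 0.261], [0.076, -0.997, -0.007], [0.259, 0.027, -0.965]]
force: [0.0, -0.2, 0.4]
grip_width: 0.59
grasp_force: 0.0
```

Request:
step_arm --pt "5 2.2 3.65 0 0.13 -1.88 -1.39" --pt "5 2.2 3.65 0 0.13 -1.88 -1.39" --pt "5 2.2 3.65 0 0.13 -1.88 -1.39" --pt "5 2.2 3.65 0 0.13 -1.88 -1.39" --pt "5 2.2 3.65 0 0.13 -1.88 -1.39" --pt "5 2.2 3.65 0 0.13 -1.88 -1.39" --pt "5 2.2 3.65 0 0.13 -1.88 -1.39" --pt "5 2.2 3.65 0 0.13 -1.88 -1.39"

```text
time_s: 2.15
position: [520.2, -16.7, 231.4]
tcp_rot: [[0.859, -0.126, 0.497], [-0.108, -0.992, -0.065], [0.501, 0.002, -0.866]]
force: [0.4, -0.4, -0.5]
grip_width: 0.582
grasp_force: 0.0
```

Request:
step_arm --pt "5 0 0 0 0 0 0"

```text
time_s: 2.28
position: [519.8, -14.9, 230.6]
tcp_rot: [[0.861, -0.121, 0.495], [-0.104, -0.993, -0.062], [0.498, 0.002, -0.867]]
force: [-0.4, -0.2, -0.3]
grip_width: 0.585
grasp_force: 0.0
```

```bash
python3 - <<'E'
from plan import *
delta(mouth+130*wz(yaw),frame(yaw,np.pi/6))
f,R,p=grab('wrist')
im=cv2.resize(f['frame'],(800,600),interpolation=cv2.INTER_CUBIC)
c=(f['fx'],f['fy'],f['cx'],f['cy'],R,p)
import pickle; pickle.dump(c,open('w1.pkl','wb'))
from fit import proj
Rw=-frame(yaw,np.pi/6); Rw=np.column_stack([-frame(yaw,np.pi/6)[:,0]*-1,Rw[:,1],Rw[:,2]])
# well frame: x=tool x?, predicted tab-top corners
for h,lx,ly in((59,12,6),(29,23,15)):
  for a in(-1,1):
    for b in(-1,1):
      P=mouth+Rw@[a*lx,b*ly,h]; u=proj(P,c); print(h,a,b,(u/.7).round(0)); cv2.circle(im,tuple(int(v) for v in u/.7),2,(255,0,255),-1)
cv2.imwrite('pics/w1.png',im)
E
```

```text
t 2.275 dp cm [ 0.174 -0.306  0.   ] rv deg [ 0.08 -0.11 -0.24] | 0.35 0.3
59 -1 -1 [418. 339.]
59 -1 1 [393. 339.]
59 1 -1 [419. 291.]
59 1 1 [393. 291.]
29 -1 -1 [432. 338.]
29 -1 1 [378. 338.]
29 1 -1 [434. 257.]
29 1 1 [377. 256.]
```

View pics/w1.png

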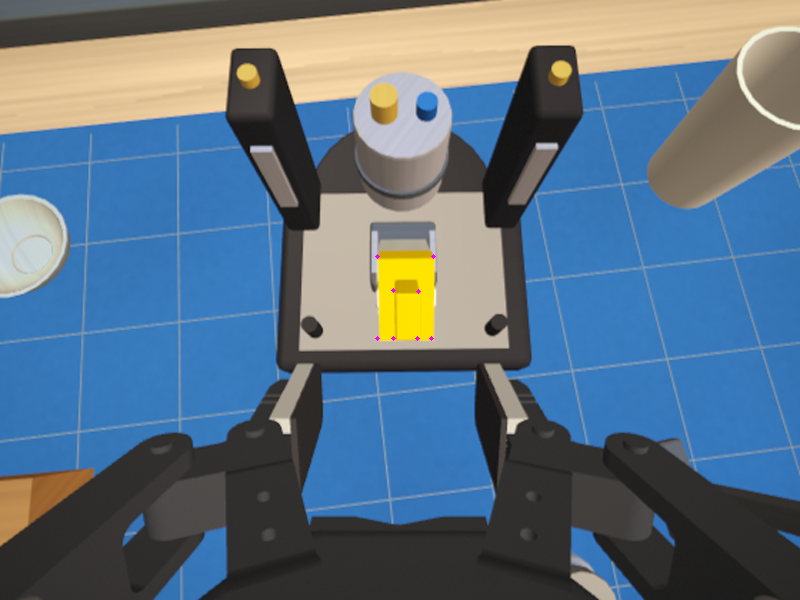

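Request:
step_arm --pt "5 0.17 -0.31 0 0 0 -0.2" --pt "5 1.18 -0.15 -2.06 0 0 0" --pt "5 1.18 -0.15 -2.06 0 0 0" --pt "5 1.18 -0.15 -2.06 0 0 0" --pt "5 1.17 -0.14 -2.05 0 0 0" --pt "5 0 0 0 0 0 0" --pt "0 0 0 0 0 0 0" --pt "0 0 0 0 0 0 0"

```text
time_s: 3.32
position: [569.0, -27.6, 150.4]
tcp_rot: [[0.858, -0.13, 0.497], [-0.111, -0.992, -0.067], [0.501, 0.002, -0.865]]
force: [-0.3, 1.5, -0.3]
grip_width: 0.167
grasp_force: 0.2
```

```bash
python3 - <<'E'
from plan import *
delta(mouth+35*wz(yaw),frame(yaw,np.pi/6)); s=manip.get_state(); print(s['grip_width'],s['grasp_force'],s['force'],np.array(s['qpos']).round(2))
E
```

```text
t 3.325 dp cm [-0.036  0.368 -0.212] rv deg [0.14 0.06 0.3 ] | 0.43 0.3
0.16694680858658745 0.17647075932472944 [-0.28349886  1.53789891 -0.29883714] [-0.21 -0.2   2.2   0.06  0.62  1.45]
```

Request:
step_arm --pt "3 0 0.35 -0.2 0 0 0.2" --pt "3 0 0 0 0 0 0" --pt "0 0 0 0 0 0 0" --pt "0 0 0 0 0 0 0" --pt "0 0 0 0 0 0 0"

```text
time_s: 3.95
position: [568.6, -23.4, 147.3]
tcp_rot: [[0.86, -0.126, 0.495], [-0.108, -0.992, -0.064], [0.499, 0.002, -0.866]]
force: [-4.2, 1.5, 5.6]
grip_width: 0.124
grasp_force: 58.8
```

Request:
step_arm --pt "0 -0.5 0.06 0.87 0 0 0" --pt "0 -1.0 0.12 1.73 0 0 0" --pt "0 -1.24 0.16 2.16 0 0 0" --pt "0 -1.24 0.16 2.16 0 0 0" --pt "0 0 0 0 0 0 0"

```text
time_s: 4.58
position: [529.4, -18.7, 218.6]
tcp_rot: [[0.858, -0.126, 0.499], [-0.108, -0.992, -0.065], [0.503, 0.002, -0.864]]
force: [0.3, -0.0, -0.8]
grip_width: 0.125
grasp_force: 59.2
```

```bash
python3 - <<'E'
from plan import *
delta(np.array([440.1,-300.3,230]),frame(.105,0)); s=manip.get_state(); print(s['grip_width'],s['grasp_force'],s['force'])
E
```

```text
t 4.575 dp cm [ -8.93  -28.158   1.145] rv deg [ 0.46 30.26 12.9 ] | 29.56 32.9
0.12472292691846044 59.17265295982361 [ 0.33071454 -0.00578431 -0.80303513]
```

Request:
step_arm --pt "0 -1.12 -3.52 0.15 0.06 3.78 1.61" --pt "0 -1.12 -3.52 0.15 0.06 3.78 1.61" --pt "0 -1.12 -3.52 0.15 0.06 3.78 1.61" --pt "0 -1.12 -3.52 0.14 0.06 3.78 1.61" --pt "0 -1.12 -3.52 0.14 0.06 3.78 1.61" --pt "0 -1.12 -3.52 0.14 0.06 3.78 1.61" --pt "0 -1.11 -3.52 0.14 0.05 3.78 1.61" --pt "0 -1.1 -3.52 0.14 0.05 3.78 1.61"

```text
time_s: 5.58
position: [438.9, -301.3, 226.2]
tcp_rot: [[0.994, 0.105, -0.007], [0.105, -0.994, 0.001], [-0.007, -0.002, -1.0]]
force: [-0.2, -0.6, -0.5]
grip_width: 0.129
grasp_force: 59.2
```

Request:
step_arm --pt "0 0 0 0 0 0 0" --pt "0 0 0 0 0 0 0"

```text
time_s: 5.82
position: [439.3, -299.5, 226.3]
tcp_rot: [[0.995, 0.104, -0.005], [0.104, -0.995, 0.002], [-0.004, -0.002, -1.0]]
force: [0.1, -0.2, -0.7]
grip_width: 0.13
grasp_force: 59.2
```

```bash
python3 - <<'E'
from plan import *
from fit import proj,W
delta(np.array([440.1,-300.3,230]),frame(.105,0)); s=manip.get_state(); print(s['position'],s['grip_width'],s['grasp_force'],s['force'])
f,R,p=grab('wrist')
im=cv2.resize(f['frame'],(800,600),interpolation=cv2.INTER_CUBIC)
c=(f['fx'],f['fy'],f['cx'],f['cy'],R,p)
import pickle; pickle.dump(c,open('w2.pkl','wb'))
v=(440.1,-300.3,.105)
for l in [(x,y,150) for x in(-10,10) for y in(-74,0,74)]+[(x,y,5) for x in(-35,35) for y in(-95,-65,65,95)]:
  u=proj(W(v,l),c)/.7; print(l,u.round(0)); cv2.circle(im,tuple(int(t) for t in u),2,(255,0,255),-1)
cv2.imwrite('pics/w2.png',im)
E
```

```text
t 5.825 dp cm [ 0.078 -0.08   0.372] rv deg [-0.1  -0.27  0.06] | 0.39 0.3
[ 439.32035745 -299.49511406  226.27519216] 0.12983190158296237 59.171268939971924 [ 0.05415933 -0.21760975 -0.66563136]
(-10, -74, 150) [551. 333.]
(-10, 0, 150) [402. 333.]
(-10, 74, 150) [253. 333.]
(10, -74, 150) [555. 294.]
(10, 0, 150) [402. 294.]
(10, 74, 150) [249. 294.]
(-35, -95, 5) [519. 301.]
(-35, -65, 5) [482. 301.]
(-35, 65, 5) [321. 301.]
(-35, 95, 5) [284. 301.]
(35, -95, 5) [525. 213.]
(35, -65, 5) [486. 213.]
(35, 65, 5) [317. 213.]
(35, 95, 5) [277. 213.]
```

View pics/w2.png

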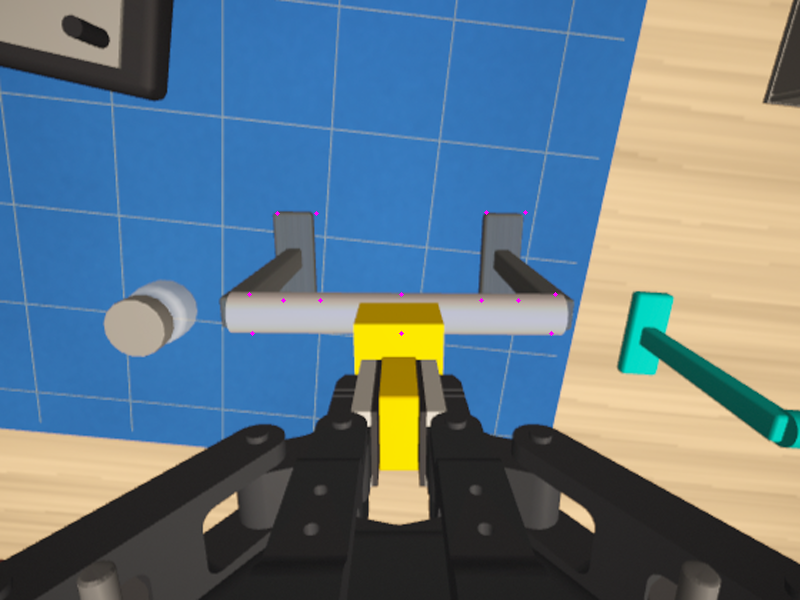

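```bash
python3 - <<'E'
from plan import *
from fit import proj
import pickle; c=pickle.load(open('w2.pkl','rb')); s=manip.get_state(); R=np.array(s['tcp_rot']);t=np.array(s['position'])
for dz in(7,9,11):
  for dx in(0,4):
    print(dz,dx,[(proj(t+R@[23+dx,y,dz-z],c)/.7).round(0).tolist() for z in(-22,4) for y in(15,-15)])
E
```

```text
7 0 [[439.0, 296.0], [360.0, 296.0], [445.0, 317.0], [353.0, 317.0]]
7 4 [[439.0, 286.0], [360.0, 286.0], [446.0, 305.0], [353.0, 305.0]]
9 0 [[438.0, 295.0], [360.0, 295.0], [445.0, 315.0], [354.0, 315.0]]
9 4 [[439.0, 285.0], [360.0, 285.0], [445.0, 304.0], [354.0, 304.0]]
11 0 [[438.0, 293.0], [361.0, 293.0], [444.0, 313.0], [354.0, 313.0]]
11 4 [[438.0, 283.0], [360.0, 283.0], [444.0, 302.0], [354.0, 302.0]]
```

Request:
step_arm --pt "0 0.35 0.2 0 0 -0.2 0" --pt "0 0 0 -1.4 0 0 0" --pt "0 0 0 -1.4 0 0 0" --pt "0 0 0 -1.4 0 0 0" --pt "0 0 0 -0.9 0 0 0" --pt "0 0 0 -0.2 0 0 0" --pt "0 0 0 0 0 0 0"

```text
time_s: 6.75
position: [443.1, -298.3, 174.8]
tcp_rot: [[0.995, 0.104, -0.0], [0.104, -0.995, -0.0], [-0.0, 0.0, -1.0]]
force: [0.8, -0.3, 0.0]
grip_width: 0.132
grasp_force: 59.2
```

Request:
step_arm --pt "0 0 0 -0.25 0 0 0" --pt "0 0 0 -0.15 0 0 0" --pt "0 0 0 0 0 0 0"

```text
time_s: 7.12
position: [443.0, -298.2, 170.7]
tcp_rot: [[0.995, 0.104, -0.0], [0.104, -0.995, -0.0], [-0.0, 0.0, -1.0]]
force: [-0.5, 0.1, -1.2]
grip_width: 0.128
grasp_force: 59.2
```

Request:
step_arm --pt "0 0 0 -0.15 0 0 0" --pt "0 0 0 0 0 0 0"

```text
time_s: 7.38
position: [442.9, -298.1, 169.1]
tcp_rot: [[0.995, 0.104, -0.001], [0.104, -0.995, 0.0], [-0.001, -0.0, -1.0]]
force: [1.1, 0.6, -0.3]
grip_width: 0.125
grasp_force: 59.2
```

Request:
step_arm --pt "0 0 0 -0.15 0 0 0" --pt "0 0 0 0 0 0 0"

```text
time_s: 7.62
position: [443.1, -298.3, 168.5]
tcp_rot: [[0.995, 0.104, -0.0], [0.104, -0.995, -0.0], [-0.0, 0.0, -1.0]]
force: [-2.4, 2.4, 4.2]
grip_width: 0.124
grasp_force: 60.1
```

Request:
step_arm --pt "4 0 0 0 0 0 0" --pt "4 0 0 0 0 0 0" --pt "4 0 0 0 0 0 0" --pt "4 0 0 2 0 0 0" --pt "4 0 0 4 0 0 0" --pt "4 0 0 4 0 0 0"

```text
time_s: 8.38
position: [442.7, -298.0, 268.3]
tcp_rot: [[0.995, 0.104, -0.001], [0.104, -0.995, 0.001], [-0.001, -0.001, -1.0]]
force: [0.7, 0.6, 0.4]
grip_width: 0.467
grasp_force: 0.0
```

```bash
python3 - <<'E'
from plan import *
f,R,p=grab('wrist'); a=cv2.resize(f['frame'],(400,300))
f,R,p=grab('scene'); b=cv2.resize(f['frame'][180:255,175:275],(400,300),interpolation=cv2.INTER_CUBIC)
cv2.imwrite('pics/w3.png',np.hstack([a,b]))
# stand: above probe, closing along x
yaw=-.04
R=Ro.from_euler('z',yaw).as_matrix()@frame(0,0)
delta(np.array([467,256,190.]),R)
R2=R@Ro.from_euler('z',np.pi/2).as_matrix(); delta(np.array([467,256,190.]),R2)
E
```

```text
t 8.475 dp cm [ 2.2   55.596 -8.329] rv deg [ 0.38  0.34 -8.28] | 56.26 8.3
t 8.475 dp cm [ 2.2   55.596 -8.329] rv deg [ 5.800e-01 -4.000e-02 -9.828e+01] | 56.26 98.3
```

View pics/w3.png

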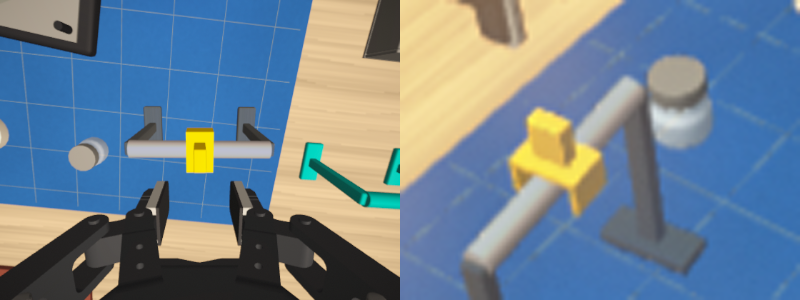

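Request:
step_arm --pt "4 0.18 4.63 0 0 0 -0.69" --pt "4 0.18 4.63 0 0 0 -0.69" --pt "4 0.18 4.63 0 0 0 -0.69" --pt "4 0.18 4.63 0 0 0 -0.69" --pt "4 0.18 4.63 0 0 0 -0.69" --pt "4 0.18 4.63 0 0 0 -0.69" --pt "4 0.18 4.63 0 0 0 -0.69" --pt "4 0.18 4.63 -1.6 0 0 -0.69"

```text
time_s: 9.48
position: [458.0, 73.7, 252.2]
tcp_rot: [[1.0, 0.008, 0.002], [0.008, -1.0, -0.0], [0.002, 0.0, -1.0]]
force: [0.6, 0.0, -0.3]
grip_width: 0.468
grasp_force: 0.0
```

Request:
step_arm --pt "4 0.18 4.63 -1.6 0 0 -0.69" --pt "4 0.18 4.63 -1.6 0 0 -0.69" --pt "4 0.18 4.63 -1.6 0 0 -0.69" --pt "4 0.18 4.63 -1.6 0 0 -0.69" --pt "4 0 0 0 0 0 0" --pt "4 0 0 0 0 0 0"

```text
time_s: 10.22
position: [464.2, 257.2, 187.1]
tcp_rot: [[0.999, -0.039, -0.001], [-0.039, -0.999, -0.001], [-0.001, 0.001, -1.0]]
force: [-0.0, 0.4, 0.7]
grip_width: 0.472
grasp_force: 0.0
```

```bash
python3 - <<'E'
from plan import *
from fit import proj,W
R0=Ro.from_euler('z',-.04).as_matrix()@frame(0,0)
delta(np.array([467,256,89.]),R0)
f,R,p=grab('wrist')
im=cv2.resize(f['frame'],(800,600),interpolation=cv2.INTER_CUBIC)
c=(f['fx'],f['fy'],f['cx'],f['cy'],R,p)
import pickle; pickle.dump(c,open('w4.pkl','wb'))
v=(468.1,286.1,-.04)
for l in [(9*np.cos(a),-30+9*np.sin(a),103) for a in np.arange(8)*np.pi/4]+[(0,-30,103),(0,30,105),(35,60,65),(35,-60,65),(-35,-60,65),(-35,60,65)]:
  u=proj(W(v,l),c)/.7; print(np.round(l,0),u.round(0)) if abs(l[0])<1 else 0; cv2.circle(im,tuple(int(t) for t in u),1,(255,0,255),-1)
cv2.imwrite('pics/w4.png',im)
E
```

```text
t 10.225 dp cm [ 0.278 -0.118 -9.808] rv deg [ 0.05 -0.08 -0.05] | 9.81 0.1
[  0. -21. 103.] [384. 306.]
[ -0. -39. 103.] [419. 306.]
[  0 -30 103] [402. 306.]
[  0  30 105] [282. 307.]
```

View pics/w4.png

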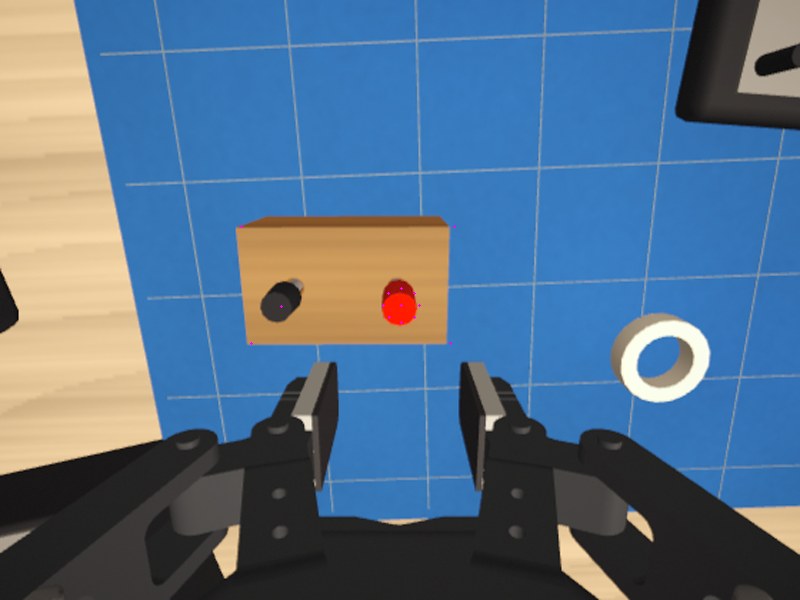

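Request:
step_arm --pt "4 0.18 0.03 -1.4 0 0 0" --pt "4 0 0 -2.1 0 0 0" --pt "4 0 0 -2.1 0 0 0" --pt "4 0 0 -2.1 0 0 0" --pt "4 0 0 -2.1 0 0 0" --pt "4 0 0 0 0 0 0" --pt "0 0 0 0 0 0 0" --pt "0 0 0 0 0 0 0"

```text
time_s: 11.28
position: [467.3, 257.8, 90.9]
tcp_rot: [[0.999, -0.04, 0.002], [-0.04, -0.999, 0.001], [0.002, -0.001, -1.0]]
force: [0.4, 0.3, -0.4]
grip_width: 0.177
grasp_force: 58.5
```

Request:
step_arm --pt "0 0 0 0 0 0 0" --pt "0 0 0 0 0 0 0"

```text
time_s: 11.52
position: [467.1, 257.9, 90.6]
tcp_rot: [[0.999, -0.04, 0.001], [-0.04, -0.999, 0.0], [0.001, -0.0, -1.0]]
force: [0.9, -0.9, 3.5]
grip_width: 0.174
grasp_force: 58.9
```

Request:
step_arm --pt "0 0 0 1.0 0 0 0" --pt "0 0 0 2 0 0 0" --pt "0 0 0 3.0 0 0 0" --pt "0 0 0 3.5 0 0 0" --pt "0 0 0 3.5 0 0 0" --pt "0 0 0 1 0 0 0" --pt "0 0 0 0 0 0 0"

```text
time_s: 12.4
position: [466.4, 257.9, 229.8]
tcp_rot: [[0.999, -0.04, 0.0], [-0.04, -0.999, 0.0], [0.0, -0.0, -1.0]]
force: [-0.5, -0.5, -0.5]
grip_width: 0.178
grasp_force: 58.6
```

```bash
python3 - <<'E'
from plan import *
delta(mouth+135*wz(yaw),frame(yaw,np.pi/6)); s=manip.get_state(); print(s['grip_width'],s['grasp_force'],s['force'])
E
```

```text
t 12.4 dp cm [  5.26  -27.554   0.508] rv deg [ -2.49 -29.89  -4.77] | 28.06 30.4
0.17803438071026126 58.63087713718414 [-0.51729181 -0.48315405 -0.49927946]
```

Request:
step_arm --pt "0 0.66 -3.44 0.07 -0.31 -3.74 -0.6" --pt "0 0.66 -3.44 0.07 -0.31 -3.74 -0.6" --pt "0 0.66 -3.44 0.07 -0.31 -3.74 -0.6" --pt "0 0.66 -3.44 0.06 -0.31 -3.74 -0.6" --pt "0 0.66 -3.44 0.06 -0.31 -3.74 -0.6" --pt "0 0.66 -3.44 0.06 -0.31 -3.74 -0.6" --pt "0 0.65 -3.44 0.06 -0.31 -3.73 -0.59" --pt "0 0.65 -3.44 0.06 -0.31 -3.73 -0.59"

```text
time_s: 13.4
position: [517.8, -18.2, 232.2]
tcp_rot: [[0.86, -0.125, 0.494], [-0.109, -0.992, -0.062], [0.498, -0.0, -0.867]]
force: [0.5, -0.7, -0.8]
grip_width: 0.172
grasp_force: 58.7
```

Request:
step_arm --pt "0 0 0 0 0 0 0" --pt "0 0 0 0 0 0 0" --pt "0 0 0 0 0 0 0"

```text
time_s: 13.78
position: [518.9, -16.5, 234.3]
tcp_rot: [[0.86, -0.124, 0.495], [-0.107, -0.992, -0.061], [0.498, -0.0, -0.867]]
force: [-1.0, -0.0, 0.7]
grip_width: 0.18
grasp_force: 58.8
```

```bash
python3 - <<'E'
from plan import *
from fit import proj
delta(mouth+135*wz(yaw),frame(yaw,np.pi/6)); s=manip.get_state(); print(s['grip_width'],s['force'])
Rw=frame(yaw,np.pi/6)@np.diag([1,-1,-1])
Rt=np.array(s['tcp_rot']);t=np.array(s['position'])
ims=[]
for n,sc in(('wrist',1),('scene',1),('top',1)):
  f,R,p=grab(n); c=(f['fx'],f['fy'],f['cx'],f['cy'],R,p); np.save(n+'5.npy',np.concatenate([[*c[:4]],R.ravel(),p])); cv2.imwrite(f'pics/{n}5.png',f['frame'])
  u=proj(mouth+Rw@[0,0,20],c).astype(int); x0,y0=u[0]-50,u[1]-37
  k=4; im=cv2.resize(f['frame'][y0:y0+75,x0:x0+100],None,fx=k,fy=k,interpolation=cv2.INTER_CUBIC)
  def dot(P,col):
     q=(proj(P,c)+.5-[x0,y0])*k; cv2.circle(im,tuple(int(v) for v in q),1,col,-1)
  for r in(13,17):
    for a in np.arange(24)*np.pi/12: dot(mouth+Rw@[r*np.cos(a),r*np.sin(a),25],(255,0,255) if r==13 else (0,200,0))
  for z in np.linspace(0,60,7): dot(mouth+Rw@[0,0,z],(255,255,0))
  for z in np.linspace(10,85,8): dot(t+Rt@[0,0,z],(0,0,255))
  ims.append(im)
ims.append(np.zeros_like(ims[0]))
cv2.imwrite('pics/m5.png',np.vstack([np.hstack(ims[:2]),np.hstack(ims[2:])]))
E
```

```text
t 13.775 dp cm [ 0.012 -0.119  0.061] rv deg [-0.03 -0.1  -0.05] | 0.13 0.1
0.17973208996752776 [-1.0096672  -0.04101389  0.68868278]
```

View pics/m5.png

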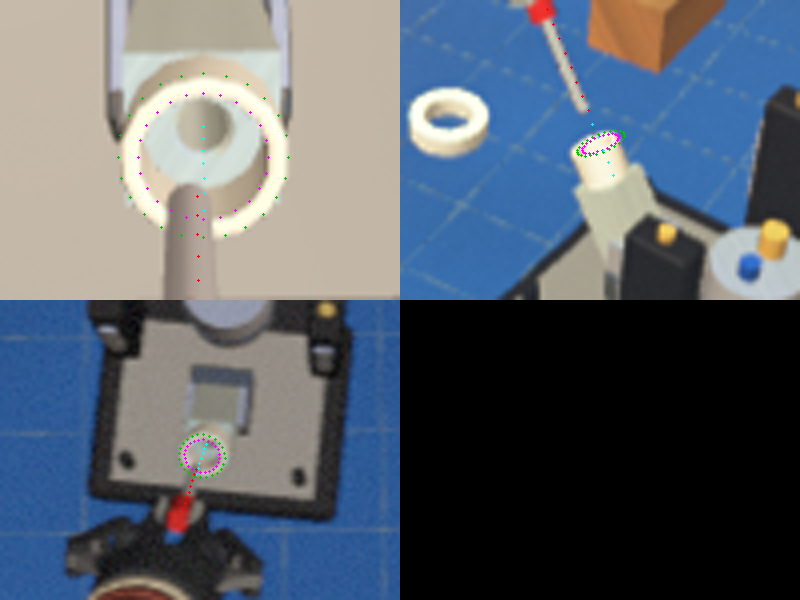

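Request:
step_arm --pt "0 0 -0.27 0.0 0 0 0" --pt "0 0.47 -0.06 -0.8 0 0 0" --pt "0 0.47 -0.06 -0.8 0 0 0" --pt "0 0 0 0 0 0 0" --pt "0 0 0 0 0 0 0"

```text
time_s: 14.55
position: [528.3, -21.4, 218.5]
tcp_rot: [[0.86, -0.125, 0.495], [-0.108, -0.992, -0.062], [0.499, -0.0, -0.867]]
force: [0.3, -0.3, -1.2]
grip_width: 0.176
grasp_force: 58.8
```

```bash
python3 - <<'E'
from plan import *
from fit import proj
s=manip.get_state(); print(s['position'])
Rw=frame(yaw,np.pi/6)@np.diag([1,-1,-1])
Rt=np.array(s['tcp_rot']);t=np.array(s['position']); print('tcp in well frame',(Rw.T@(t-mouth)).round(1),'tip',(Rw.T@(t+Rt@[0,0,85.6]-mouth)).round(1))
ims=[]
for n,w,h,k in(('wrist',66,100,6),('scene',66,100,6)):
  f,R,p=grab(n); c=(f['fx'],f['fy'],f['cx'],f['cy'],R,p); cv2.imwrite(f'pics/{n}6.png',f['frame'])
  np.savez(n+'6.npz',t=t,Rt=Rt,c=np.array([*c[:4],*R.ravel(),*p]))
  u=proj(mouth+Rw@[0,0,35],c).astype(int); x0,y0=u[0]-w//2,u[1]-h//2; print(n,x0,y0)
  im=cv2.resize(f['frame'][y0:y0+h,x0:x0+w],None,fx=k,fy=k,interpolation=cv2.INTER_CUBIC)
  def dot(P,col):
     q=(proj(P,c)+.5-[x0,y0])*k; cv2.circle(im,tuple(int(v) for v in q),1,col,-1)
  for a in np.arange(24)*np.pi/12: dot(mouth+Rw@[17*np.cos(a),17*np.sin(a),25],(0,200,0))
  for z in np.linspace(0,60,7): dot(mouth+Rw@[0,0,z],(255,255,0))
  for z in (20,40,60,65,70,75,80,85.6): dot(t+Rt@[0,0,z],(0,0,255))
  ims.append(im)
cv2.imwrite('pics/m6.png',np.hstack(ims))
E
```

```text
[528.32033727 -21.36686844 218.498027  ]
tcp in well frame [  0.2  -2.5 115.9] tip [ 0.1 -2.5 30.3]
wrist 243 169
scene 286 129
```

View pics/m6.png

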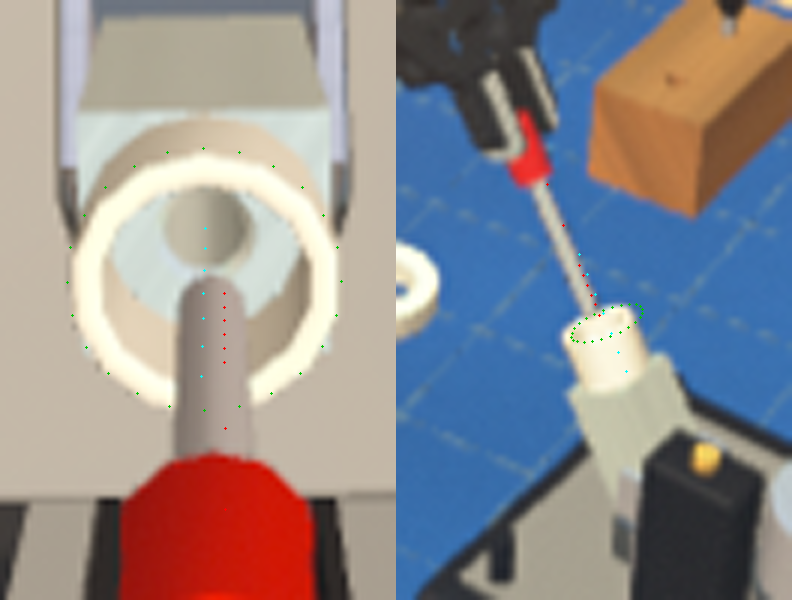

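Request:
step_arm --pt "0 0.04 0.06 0.03 0 0 0" --pt "0 0.5 -0.06 -0.87 0 0 0" --pt "0 0.5 -0.06 -0.87 0 0 0" --pt "0 0.35 -0.04 -0.6 0 0 0" --pt "0 0.1 -0.01 -0.17 0 0 0" --pt "0 0.1 -0.01 -0.17 0 0 0" --pt "0 0 0 0 0 0 0"

```text
time_s: 15.52
position: [544.4, -22.5, 192.4]
tcp_rot: [[0.859, -0.125, 0.496], [-0.108, -0.992, -0.062], [0.5, -0.0, -0.866]]
force: [-0.7, 0.2, -0.2]
grip_width: 0.176
grasp_force: 58.8
```

```bash
cat >> plan.py <<'E'
def well():
    s=manip.get_state(); Rw=frame(yaw,np.pi/6)@np.diag([1,-1,-1]); print('t',s['time_s'],'tcp well',(Rw.T@(np.array(s['position'])-mouth)).round(1),'F well',(Rw.T@np.array(s['force'])).round(1),'M',np.array(s['moment']).round(2),s['grip_width'])
E
python3 -c "
from plan import *
well()"
```

```text
t 15.525 tcp well [ 1.  -1.7 85.3] F well [-0.7  0.1  0.2] M [ 0.02  0.31 -0.  ] 0.17596450677051384
```

Request:
step_arm --pt "0 0.1 -0.012 -0.173 0 0 0" --pt "0 0.1 -0.012 -0.173 0 0 0" --pt "0 0.1 -0.012 -0.173 0 0 0" --pt "0 0.1 -0.012 -0.173 0 0 0" --pt "0 0 0 0 0 0 0"

```text
time_s: 16.15
position: [548.2, -23.0, 185.1]
tcp_rot: [[0.86, -0.125, 0.495], [-0.108, -0.992, -0.062], [0.499, -0.0, -0.866]]
force: [-0.2, 0.2, -1.3]
grip_width: 0.175
grasp_force: 58.8
```

```bash
python3 -c "
from plan import *
well()"
```

```text
t 16.15 tcp well [ 0.8 -1.6 77.1] F well [-0.8  0.1 -1.1] M [0.04 0.29 0.01] 0.1750663934450176
```

In the bore, no contact force. Continue to about tip 50 mm deep.

Request:
step_arm --pt "0 0.2 -0.025 -0.346 0 0 0" --pt "0 0.25 -0.031 -0.433 0 0 0" --pt "0 0.25 -0.031 -0.433 0 0 0" --pt "0 0.25 -0.031 -0.433 0 0 0" --pt "0 0.25 -0.031 -0.433 0 0 0" --pt "0 0 0 0 0 0 0"

```text
time_s: 16.9
position: [560.1, -24.5, 164.0]
tcp_rot: [[0.86, -0.125, 0.495], [-0.109, -0.992, -0.062], [0.499, -0.0, -0.867]]
force: [0.6, -0.9, -0.2]
grip_width: 0.173
grasp_force: 58.8
```

```bash
python3 -c "
from plan import *
well()"
```

```text
t 16.9 tcp well [ 0.6 -1.6 52.7] F well [ 0.5 -0.9 -0.5] M [0.09 0.31 0.02] 0.17345629529957066
```

Request:
step_arm --pt "0 0.25 -0.031 -0.433 0 0 0" --pt "0 0.25 -0.031 -0.433 0 0 0" --pt "0 0.25 -0.031 -0.433 0 0 0" --pt "0 0.2 -0.025 -0.346 0 0 0" --pt "0 0.15 -0.019 -0.26 0 0 0" --pt "0 0 0 0 0 0 0"

```text
time_s: 17.65
position: [571.2, -25.9, 145.2]
tcp_rot: [[0.86, -0.125, 0.495], [-0.108, -0.992, -0.062], [0.499, -0.0, -0.867]]
force: [-0.4, -1.4, -0.1]
grip_width: 0.174
grasp_force: 58.8
```

```bash
python3 -c "
from plan import *
well()"
```

```text
t 17.65 tcp well [ 0.9 -1.6 30.9] F well [-0.3 -1.4  0. ] M [-0.02  0.36  0.03] 0.17434931302924228
```

Request:
step_arm --pt "4 0 0 0 0 0 0" --pt "4 0 0 0 0 0 0" --pt "4 -0.6 0.075 1.04 0 0 0" --pt "4 -0.75 0.093 1.3 0 0 0" --pt "4 -0.75 0.093 1.3 0 0 0" --pt "0 0 0 0 0 0 0" --pt "0 0 0 0 0 0 0" --pt "0 0 0 0 0 0 0"

```text
time_s: 18.65
position: [550.1, -23.2, 181.3]
tcp_rot: [[0.86, -0.125, 0.495], [-0.108, -0.992, -0.062], [0.499, -0.0, -0.867]]
force: [-0.1, -0.4, 0.8]
grip_width: -0.003
grasp_force: 0.0
```

```bash
python3 - <<'E'
from plan import *
well()
from fit import proj
Rw=frame(yaw,np.pi/6)@np.diag([1,-1,-1])
for n in('scene','wrist'):
  f,R,p=grab(n,n+'7.png'); c=(f['fx'],f['fy'],f['cx'],f['cy'],R,p)
  I=f['frame'].astype(int); m=(I[...,2]>130)&(I[...,1]<60)&(I[...,0]<60)
  e=proj(mouth+Rw@[0,0,35],c); yy,xx=np.nonzero(m); k=np.hypot(xx-e[0],yy-e[1])<60
  print(n,k.sum(),xx[k].mean() if k.any() else 0,yy[k].mean() if k.any() else 0,'x',np.percentile(xx[k],[0,100]),'y',np.percentile(yy[k],[0,100]),[proj(mouth+Rw@[0,0,z],c).round(1).tolist() for z in(25,35,43)])
E
```

```text
t 18.65 tcp well [ 0.5 -1.6 72.9] F well [ 0.3 -0.4  0.7] M [-0.03  0.24 -0.02] -0.0032611907912024566
scene 21 317.57142857142856 181.38095238095238 x [315. 320.] y [179. 184.] [[320.7, 182.4], [319.4, 179.2], [318.4, 176.5]]
wrist 762 278.11548556430444 236.86745406824147 x [264. 292.] y [220. 251.] [[277.4, 235.9], [277.3, 241.9], [277.2, 247.0]]
```

Request:
step_arm --pt "0 0.4 -0.05 -0.69 0 0 0" --pt "0 0.45 -0.056 -0.78 0 0 0" --pt "0 0.3 -0.037 -0.52 0 0 0" --pt "0 0.1 -0.012 -0.17 0 0 0" --pt "0 0.1 -0.012 -0.17 0 0 0" --pt "0 0 0 0 0 0 0"

```text
time_s: 19.5
position: [563.9, -25.0, 158.7]
tcp_rot: [[0.859, -0.125, 0.496], [-0.108, -0.992, -0.062], [0.5, -0.0, -0.866]]
force: [0.4, 0.0, 0.1]
grip_width: -0.001
grasp_force: 0.0
```

```bash
python3 -c "
from plan import *
well()"
```

```text
t 19.5 tcp well [ 1.2 -1.6 46.3] F well [ 0.4  0.1 -0.1] M [0.05 0.24 0.04] -0.0008161243418915767
```

Request:
step_arm --pt "0 0.1 -0.012 -0.173 0 0 0" --pt "0 0.1 -0.012 -0.173 0 0 0" --pt "0 0.1 -0.012 -0.173 0 0 0" --pt "0 0.1 -0.012 -0.173 0 0 0" --pt "0 0 0 0 0 0 0"

```text
time_s: 20.12
position: [567.7, -25.4, 151.5]
tcp_rot: [[0.86, -0.125, 0.495], [-0.108, -0.992, -0.062], [0.499, -0.0, -0.866]]
force: [0.4, 0.0, -0.1]
grip_width: -0.003
grasp_force: 0.0
```

```bash
python3 -c "
from plan import *
well()"
```

```text
t 20.125 tcp well [ 1.  -1.6 38.1] F well [ 0.3  0.1 -0.3] M [-0.    0.25 -0.01] -0.0032049210152970443
```

Request:
step_arm --pt "0 0.05 -0.006 -0.087 0 0 0" --pt "0 0.05 -0.006 -0.087 0 0 0" --pt "0 0.05 -0.006 -0.087 0 0 0" --pt "0 0.05 -0.006 -0.087 0 0 0"

```text
time_s: 20.62
position: [570.1, -25.7, 148.7]
tcp_rot: [[0.859, -0.125, 0.496], [-0.108, -0.992, -0.063], [0.5, 0.0, -0.866]]
force: [-2.0, -0.3, 4.5]
grip_width: -0.001
grasp_force: 2.5
```

```bash
python3 -c "
from plan import *
well()"
```

```text
t 20.625 tcp well [ 1.7 -1.6 34.5] F well [ 0.6 -0.5  4.9] M [ 0.    0.25 -0.02] -0.0013067632151251953
```

Request:
step_arm --pt "0 0.05 -0.006 -0.087 0 0 0" --pt "0 0.05 -0.006 -0.087 0 0 0" --pt "0 0.05 -0.006 -0.087 0 0 0" --pt "0 0 0 0 0 0 0"

```text
time_s: 21.12
position: [571.5, -25.9, 145.8]
tcp_rot: [[0.859, -0.125, 0.496], [-0.108, -0.992, -0.063], [0.5, 0.0, -0.866]]
force: [-1.8, 0.4, 3.9]
grip_width: -0.004
grasp_force: 2.4
```

```bash
python3 -c "
from plan import *
well()"
```

```text
t 21.125 tcp well [ 1.4 -1.6 31.3] F well [0.4 0.1 4.3] M [0.07 0.11 0.02] -0.0037712203733975278
```

Request:
step_arm --pt "0 0.05 -0.006 -0.087 0 0 0" --pt "0 0.05 -0.006 -0.087 0 0 0" --pt "0 0 0 0 0 0 0"

```text
time_s: 21.5
position: [572.6, -26.0, 144.3]
tcp_rot: [[0.859, -0.125, 0.496], [-0.108, -0.992, -0.063], [0.5, 0.0, -0.866]]
force: [-3.9, 0.2, 6.4]
grip_width: -0.001
grasp_force: 3.4
```

```bash
python3 -c "
from plan import *
well()"
```

```text
t 21.5 tcp well [ 1.6 -1.6 29.4] F well [-0.1 -0.2  7.5] M [0.04 0.22 0.01] -0.0007654845691444527
```

Request:
step_arm --pt "0 0.05 -0.006 -0.087 0 0 0" --pt "0 0 0 0 0 0 0"

```text
time_s: 21.75
position: [573.6, -26.2, 144.3]
tcp_rot: [[0.858, -0.125, 0.497], [-0.108, -0.992, -0.063], [0.501, 0.0, -0.865]]
force: [-5.7, 0.8, 10.8]
grip_width: 0.002
grasp_force: 5.8
```

```bash
python3 -c "
from plan import *
well()"
```

```text
t 21.75 tcp well [ 2.5 -1.6 28.9] F well [ 0.4  0.1 12.2] M [0.09 0.19 0.02] 0.0023894445450766385
```

Request:
step_arm --pt "0 0.03 -0.006 -0.1 0 0 0" --pt "0 0 0 0 0 0 0"

```text
time_s: 22.0
position: [574.4, -26.3, 144.4]
tcp_rot: [[0.858, -0.125, 0.499], [-0.108, -0.992, -0.063], [0.503, 0.0, -0.865]]
force: [-10.1, 1.3, 16.2]
grip_width: 0.001
grasp_force: 9.6
```

```bash
python3 -c "
from plan import *
well()"
```

```text
t 22.0 tcp well [ 3.2 -1.6 28.6] F well [-0.7  0.  19.1] M [0.08 0.41 0.06] 0.0005998515971849854
```

Request:
step_arm --pt "0 -0.3 0.037 0.52 0 0 0" --pt "0 -1 0.12 1.73 0 0 0" --pt "0 -1.5 0.19 2.6 0 0 0" --pt "0 -2 0.25 3.46 0 0 0" --pt "0 -2 0.25 3.46 0 0 0" --pt "0 -2 0.25 3.46 0 0 0" --pt "0 0 0 0 0 0 0"

```text
time_s: 22.88
position: [485.5, -15.3, 297.8]
tcp_rot: [[0.857, -0.125, 0.5], [-0.108, -0.992, -0.064], [0.504, 0.001, -0.863]]
force: [-0.4, -0.0, -0.4]
grip_width: -0.003
grasp_force: 0.0
```

```bash
python3 - <<'E'
from plan import *
well()
from fit import proj
Rw=frame(yaw,np.pi/6)@np.diag([1,-1,-1])
for n in('scene','wrist'):
  f,R,p=grab(n,n+'8.png'); c=(f['fx'],f['fy'],f['cx'],f['cy'],R,p)
  I=f['frame'].astype(int); e=proj(mouth+Rw@[0,0,25],c)
  hsv=cv2.cvtColor(f['frame'],cv2.COLOR_BGR2HSV); m=((hsv[...,0]<6)|(hsv[...,0]>174))&(hsv[...,1]>150)&(hsv[...,2]>60)
  yy,xx=np.nonzero(m); k=np.hypot(xx-e[0],yy-e[1])<30
  print(n,k.sum(),'mean',xx[k].mean(),yy[k].mean(),'x',xx[k].min(),xx[k].max(),'y',yy[k].min(),yy[k].max())
  for z in(28,31):
    q=np.array([proj(mouth+Rw@[9*np.cos(a),9*np.sin(a),z],c) for a in np.linspace(0,6.28,60)])
    print(z,'disc mean',q.mean(0).round(1),q.min(0).round(1),q.max(0).round(1),'rim y',[proj(mouth+Rw@[x,0,25],c).round(1).tolist() for x in(-17,17)])
  # collar measured: bright pixels
  w=(hsv[...,1]<60)&(hsv[...,2]>235); yy,xx=np.nonzero(w); k=np.hypot(xx-e[0],yy-e[1])<40; 
  if k.any(): print('bright x',xx[k].min(),xx[k].max(),'y',yy[k].min(),yy[k].max())
f=cv2.imread('pics/scene8.png')
h=cv2.cvtColor(f,cv2.COLOR_BGR2HSV);yy,xx=np.nonzero((abs(h[...,0].astype(int)-25)<6)&(h[...,1]>180)&(h[...,2]>150)); k=(xx<275)&(yy>180)&(xx>175)&(yy<260); print('cover',k.sum(),xx[k].mean(),yy[k].mean())
E
```

```text
t 22.875 tcp well [  2.4  -1.8 206.2] F well [-0.5 -0.1 -0.1] M [ 0.01  0.22 -0.01] -0.003098290425997305
scene 16 mean 318.1875 182.625 x 316 320 y 181 184
28 disc mean [320.4 181.4] [317.2 179.8] [323.5 183.1] rim y [[316.2, 182.5], [325.4, 182.3]]
31 disc mean [320.  180.5] [316.8 178.8] [323.1 182.1] rim y [[316.2, 182.5], [325.4, 182.3]]
bright x 281 325 y 170 193
wrist 304 mean 278.25986842105266 192.71052631578948 x 270 286 y 182 203
28 disc mean [277.9 191.7] [268.9 183. ] [286.9 200.7] rim y [[277.9, 207.6], [277.9, 174.5]]
31 disc mean [277.9 192.4] [268.8 183.6] [287.  201.4] rim y [[277.9, 207.6], [277.9, 174.5]]
bright x 262 294 y 176 207
cover 0 nan nan<stdin>:18: RuntimeWarning: Mean of empty slice.
  ret = ret.dtype.type(ret / rcount)
```

```bash
python3 - <<'E'
import cv2,numpy as np
f=cv2.imread('pics/scene8.png'); 
h=cv2.cvtColor(f,cv2.COLOR_BGR2HSV)
def s(h,x0,x1,y0,y1):
    m=np.zeros(h.shape[:2],bool);m[y0:y1,x0:x1]=1
    m&=(abs(h[...,0].astype(int)-23)<5)&(h[...,1]>140)&(h[...,2]>120);yy,xx=np.nonzero(m);return m.sum(),xx.mean(),yy.mean()
print(s(h,200,230,200,240)); 
w=cv2.imread('pics/w3.png')[:,400:]; w=cv2.resize(w,(100,75),interpolation=cv2.INTER_AREA)
a=np.zeros_like(f); a[180:255,175:275]=w; print(s(cv2.cvtColor(a,cv2.COLOR_BGR2HSV),200,230,200,240))
E
```

```text
(np.int64(230), np.float64(212.4695652173913), np.float64(218.66086956521738))
(np.int64(231), np.float64(212.48917748917748), np.float64(218.58441558441558))
```

Request:
step_arm --pt "0 1.8 -0.25 -3.58 0 0 0" --pt "0 2 -0.25 -3.46 0 0 0" --pt "0 2 -0.25 -3.46 0 0 0" --pt "0 1.5 -0.19 -2.6 0 0 0" --pt "0 0.9 -0.11 -1.56 0 0 0" --pt "0 0.2 -0.02 -0.35 0 0 0" --pt "0 0 0 0 0 0 0"

```text
time_s: 23.85
position: [568.2, -25.6, 142.7]
tcp_rot: [[0.861, -0.125, 0.493], [-0.109, -0.992, -0.062], [0.497, -0.0, -0.868]]
force: [-0.8, -0.4, 0.0]
grip_width: 0.002
grasp_force: 0.0
```

```bash
python3 -c "
from plan import *
well()"
```

```text
t 23.85 tcp well [-3.  -1.7 30.2] F well [-0.6 -0.5  0.4] M [-0.01  0.23 -0.05] 0.002433909629925962
```

Request:
step_arm --pt "0 0.26 -0.03 0.15 0 0 0" --pt "0 0.07 -0.01 -0.12 0 0 0" --pt "0 0.07 -0.01 -0.12 0 0 0" --pt "0 0 0 0 0 0 0"

```text
time_s: 24.35
position: [573.4, -26.3, 144.3]
tcp_rot: [[0.859, -0.125, 0.497], [-0.108, -0.992, -0.063], [0.5, 0.0, -0.866]]
force: [-5.3, -0.0, 5.8]
grip_width: -0.003
grasp_force: 3.8
```

```bash
python3 -c "
from plan import *
well()"
```

```text
t 24.35 tcp well [ 2.4 -1.8 29. ] F well [-1.6 -0.7  7.7] M [0.09 0.47 0.08] -0.003287755167089187
```

Request:
step_arm --pt "0 -0.03 0.0 -0.18 0 0 0" --pt "0 0 0 -0.1 0 0 0" --pt "0 0 0 0 0 0 0"

```text
time_s: 24.72
position: [573.8, -26.4, 143.9]
tcp_rot: [[0.858, -0.124, 0.498], [-0.107, -0.992, -0.063], [0.502, 0.0, -0.865]]
force: [-21.8, 2.8, 25.5]
grip_width: -0.002
grasp_force: 16.5
```

```bash
python3 -c "
from plan import *
well()"
```

```text
t 24.725 tcp well [ 2.5 -1.8 28.5] F well [-6.3  0.1 33.1] M [ 0.09  1.42 -0.01] -0.0015268110352454835
```

Hard stop at the same depth: home. Retreat and hand in.

Request:
step_arm --pt "0 -0.3 0.037 0.52 0 0 0" --pt "0 -1 0.12 1.73 0 0 0" --pt "0 -1.5 0.19 2.6 0 0 0" --pt "0 -2 0.25 3.46 0 0 0" --pt "0 -2 0.25 3.46 0 0 0" --pt "0 0 0 0 0 0 0" --pt "0 0 0 0 0 0 0"

```text
time_s: 25.6
position: [504.6, -17.8, 257.6]
tcp_rot: [[0.86, -0.125, 0.495], [-0.109, -0.992, -0.062], [0.499, -0.0, -0.866]]
force: [0.9, -0.2, -0.9]
grip_width: 0.0
grasp_force: 0.0
```

```bash
python3 -c "
from plan import *
well(); print(order.sign_off())"
```

```text
t 25.6 tcp well [ -1.1  -2.  161.8] F well [ 0.3 -0.1 -1.2] M [ 0.    0.28 -0.04] 0.0001060519546968682
the job is handed in; nothing more can be done
None
```

I hung the cover astride the steel rail and pushed the probe down the well to a hard stop: two pushes ended at the same depth, within about 0.6 mm of where fully home should be, peaking at about 33 N. Both are released, the arm touches nothing, and I handed the job in at 25.6 s; no verdict came back.

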